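Lock the insert ring of a router-table top with the two-pin spanner

ROBOT

A 6-joint arm with a two-finger parallel gripper is mounted at the origin on a cart in front of the work surface, level with it; the furniture and walls round the work are solid. World frame = base frame: x ahead of the robot, y to its left, z up, the work surface at z = 0. Lengths are in mm, angles in rad, forces in N, time in s.
With the tool pointing down it reaches from about 350 to 975 mm from the base axis. Payload 7.1 kg.
Tool frame: the origin (TCP) lies on the front face of the gripper's body, between the roots of the fingers; the fingertips stand 80 mm ahead of it and the grasp point (between the pads) lies 61 mm ahead of it; z points along the fingers, y is the line along which they close (so a half turn about z gives the same grasp; the last joint's range is limited). The gripper opens to 88 mm and grips with 3 to 60 N. Pads are 20 mm wide; open, the fingers measure 115 mm over their backs; the gripper's body (75 mm by 178 mm) begins 61 mm behind the grasp point.
Start: joints at [1.264, 0.423, 1.63, -0, 1.089, -0.019], TCP at [177.371, 599.287, 302.675] pointing down, gripper open.
Joint ranges: [-3, 3], [-0.9, 2.11], [0.09, 2.58], [-1.31, 4.45], [0.11, 2.69], [-2.54, 2.54]. Speed limits (rad/s): [2.39, 2.39, 3.01, 3.14, 3.14, 3.14].

INTERFACE

Orientations are given as a rotation vector (axis times angle).
In Python, from workcell import readout, vision, close_job gives the robot as it stands.
- The arm moves only by the tool servo_tool, never from a script. Its argument "plan" is a list that holds one entry, the list of rows, each a list of 7 numbers: the gripper command: -1 is fully open, 1 is shut, values between are in proportion, then the shift along the world's x, y, z in units of 40 mm (1.0 is 40 mm), then the turn, a rotation vector about the world's x, y, z in units of 5 degrees (1.0 is 5 degrees). A call has 1 to 5 rows; each row shifts and turns the commanded pose from where the row before left it; what a row does not reach is not made up. A row lasts 1/12 s, in which the tool goes at most 41.7 mm and 7.16 degrees, less where a joint would pass 70% of its speed; a pose out of reach is approached as far as the arm can. A call is refused whole if a number of a shift passes 1 or a number of a turn 1, either way. A call with a gripper value outside its range is refused whole. The fingers move at their own pace and stop on an object; the grip force is fixed at half the most. Time passes only in rows, so rows that do not move let the fingers close. It gives the time, the measured TCP pose, the force, the opening and the grip force at its end, in the units of the state.
- readout.get_obs(): the state, without advancing time (a new reading comes with each control period).
- vision.get_image(name): name is "scene" or "top" or "wrist"; returns the picture (400x640x3 uint8, red, green, blue); there is no depth.
- vision.camera_params(name): a dict with "fx", "fy", "cx", "cy" (pixels), "rvec" (rotation vector, rad) and "tvec" (3), from world to camera coordinates, as OpenCV has them; the wrist camera has in their place "hand_eye" (4x4, takes a point from camera to tool coordinates, whose origin is the TCP and whose axes are the flange's). Camera axes: x right, y down, z forward; pixel columns grow to the right and rows downward; lengths in mm; the calibration is good to about 2 mm. The wrist camera is an equidistant fisheye: a pixel r from the principal point sees the ray r / f radians off the axis. A picture is of the moment at which its call begins: read the wrist's pose just before it. camera_params takes no time and is no camera call.
- close_job(): hands the job in; it is judged then, once.
The state is a dict: "t": time; "qpos": joint angles; "qvel": joint speeds; "joint_torque": joint torques, N m; "ee_pos": TCP position; "orientation": TCP orientation; "ft_force": force on the tool from outside, world axes, zero at the start; "moment": the same for the moment, N m; "width": finger opening in mm; "grasp_force": force on a finger pad.
Only numpy, scipy, OpenCV 4.12 (cv2) and the standard library are available. Lean on these libraries where they do the work, as an engineer would, in place of code of your own. Each camera call takes 0.05 s, during which the arm holds its last target. There are 200 camera calls.

TASK

The insert ring in the router-table plate has been dropped in but not locked: it still stands a little proud. Take the two-pin spanner from the bench, set both its pins fully into the ring's two holes and turn the ring clockwise (seen from above) until it comes up firmly against its stop and is flush; feel for the holes and for the stop and do not force it (its two pins together must not bear on the ring with more than about 50 N). Then lift the spanner out and lay it gently back on the bench beside the table top, leaving the plane, the tape measure and the pencil where they are.

Things in the scene. Friction and masses are not known exactly. Their poses are not given: they have to be found in the camera images.
- router_top: Router-table top: fixed slab, 260 mm (own x) by 300 mm (own y), grey laminate on plywood lying on two wooden battens, upper face 68 mm above the bench, with a black 190 x 220 mm plate let in flush. Origin on the bench under the slab's centre, z up. Never moves.
- plate_center (a point): Centre of the ring's seat, level with the plate (axes as router_top). The ring starts 1.5 to 2.5 mm proud of the plate; ramps draw it down as it turns clockwise, and 0.6 to 1 rad on it meets a firm stop, flush within 0.1 mm and locked; a dark line near its rim then meets a white line on the plate. It turns stiffly (0.35 N m, rising to 0.6 N m) and stays where left.
- ring_face (a point): Centre of the upper face of the bare aluminium insert ring in the black plate: 82 mm outside, opening 38 mm. Two round holes opposite each other, 7 mm wide and 8 mm deep, lie 30 mm from this point. This point sinks with the ring but does not turn with it: at the start the line of the holes lies somewhere from 0.2 to 0.5 rad counter-clockwise (from above) of plate_center's own y axis.
- spanner_head (a point): Steel two-pin spanner, 0.2 kg: the point midway between its pins on the flat underside of the bar. The cross-bar head is 20 x 76 x 10 mm; two 6 mm round pins stick out 6 mm below it, 30 mm either side of this point along own y, tips slightly bevelled; the handle runs towards own -x. Starts on the bench left or right of the table top, pins down, this point 6 mm up.
- spanner_grip (a point): Inside the spanner's handle, half-way up, 45 mm behind spanner_head (10 mm above the bench at the start), near its centre of mass. Handle: straight bar 16 mm wide (own y), 12 mm high, underside in one plane with the head's; a 25 mm round eye ends it 135 mm behind the head. Either way round fits the holes. Turning bears on both pins: each N m of torque puts 33 N on the two together.
- spanner_tail (a point): Underside of the spanner's tail end, 135 mm behind spanner_head. It starts resting on the bench (0 mm) with the two pins: lying so, the spanner's own z is vertical while its bar slopes down to this end by 0.045 rad. So with the bar level, its own x points 0.045 rad below level. Axes of the three spanner points are the same.
- block_plane: Small dark metal block plane, 46 x 160 x 43 mm, origin under its centre; loose on the bench on the other side of the table top from the spanner. To be left alone.
- tape_measure: Yellow and black tape measure, 32 x 76 x 58 mm, origin under its centre; stands loose on the far right part of the table top. To be left alone.
- pencil: Red carpenter's pencil, 13 x 151 x 8 mm, origin under its centre, loose on the far left part of the table top. To be left alone.
Things that resemble listed ones, but are neither listed nor needed, are in the scene too. Of the things shaped like the part that bears spanner_head, the bare steel one is meant.

How it is judged:
By the outcome, as a careful person would: the job done as asked, in the order asked, and still so for the second after the job is handed in, with the robot touching nothing.
It also fails if it takes over 72 s, if anything falls off the work surface, if the arm or the gripper's body presses on something with over 40 N, if the wrist force passes 120 N, or if a joint passes its speed limit or range.

## Working session

There is one attempt and no reset: what is moved stays moved. The work goes in short steps, Python scripts to look and compute and a tool call to move; the robot and the scene stay as the last step left them, time stands still between calls to the robot, and variables do not carry over. Pictures are saved under pics/ and viewed, at most 10 in all, crops included, and the job is handed in when it is done.

Besides the shell and the picture viewer there is one more tool, called after "Request:" by a JSON object that holds its "method" and its "body". servo_tool: Moves the arm, as the interface text tells. Its arguments: {"type":"object","properties":{"plan":{"type":"array"}},"required":["plan"]}

```bash
mkdir -p pics; ls; cat > h.py <<'E'
import numpy as np, cv2
from scipy.spatial.transform import Rotation as R
from workcell import readout, vision, close_job
def grab(n,f):
    o=readout.get_obs(); im=vision.get_image(n); cv2.imwrite('pics/'+f+'.png',im[:,:,::-1]); return o,im
def ray(n,u,v,o=None):
    p=vision.camera_params(n)
    x=np.array([(u-p['cx'])/p['fx'],(v-p['cy'])/p['fy']])
    if n=='wrist':
        th=np.linalg.norm(x); d=np.array([*(x/max(th,1e-9)*np.sin(th)),np.cos(th)])
        H=np.array(p['hand_eye']); W=R.from_rotvec(o['orientation']).as_matrix()
        return np.array(o['ee_pos'])+W@H[:3,3], W@H[:3,:3]@d
    M=R.from_rotvec(p['rvec']).as_matrix(); t=np.array(p['tvec'])
    return -M.T@t, M.T@np.array([x[0],x[1],1])
def onplane(n,u,v,z,o=None):
    c,d=ray(n,u,v,o); return c+d*(z-c[2])/d[2]
E
python3 - <<'E'
from h import *
o,im=grab('top','top0'); grab('scene','scene0'); grab('wrist','wrist0')
print({k:np.round(v,3) for k,v in o.items()})
for n in('top','scene','wrist'): print(n,vision.camera_params(n))
E
```

```text
pics
{'t': np.float64(0.0), 'qpos': array([ 1.264,  0.424,  1.631, -0.   ,  1.089, -0.019]), 'qvel': array([-0.002,  0.001, -0.   , -0.002, -0.   ,  0.   ]), 'joint_torque': array([-1.0000e-03, -5.4463e+01, -2.7366e+01,  6.4000e-02,  2.3000e-02,
       -0.0000e+00]), 'ee_pos': array([177.243, 598.884, 301.909]), 'orientation': array([-4.500e-01, -3.109e+00,  2.000e-03]), 'ft_force': array([ 0.565, -0.238,  0.578]), 'moment': array([-0.012, -0.002, -0.014]), 'grasp_force': np.float64(0.0), 'width': np.float64(87.728)}
top {'fx': 372.80942763742377, 'fy': 372.80942763742377, 'cx': 320.22526019561525, 'cy': 201.68032008119445, 'rvec': array([ 2.10936741, -2.14891348,  0.12923414]), 'tvec': array([ 97.87250603, 539.10908101, 968.55389873])}
scene {'fx': 408.5172492666202, 'fy': 408.5172492666202, 'cx': 325.87091629324027, 'cy': 203.0558836184927, 'rvec': array([ 2.2863118 , -0.55277076,  0.20688183]), 'tvec': array([-425.66054127,  279.76763127,  951.48010015])}
wrist {'fx': 309.70691628693146, 'fy': 309.70691628693146, 'cx': 320.48926290740417, 'cy': 205.88712752489198, 'hand_eye': array([[-6.91809672e-04, -9.62309856e-01, -2.71954523e-01,
         7.49836387e+01],
       [ 9.99999649e-01, -7.94323875e-04,  2.66869121e-04,
        -3.59363183e-01],
       [-4.72830756e-04, -2.71954243e-01,  9.62310068e-01,
        -8.16056133e+01],
       [ 0.00000000e+00,  0.00000000e+00,  0.00000000e+00,
         1.00000000e+00]])}
```

View pics/top0.png

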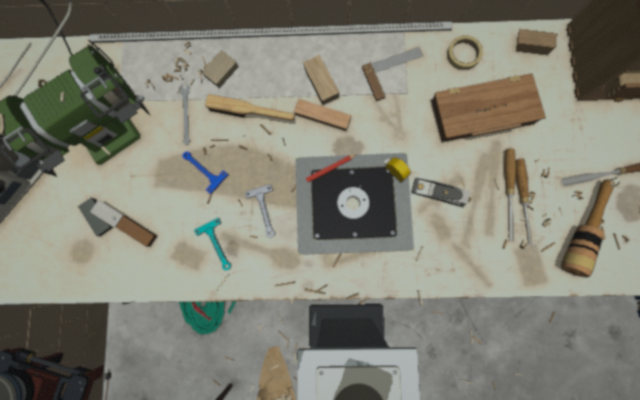

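View pics/scene0.png

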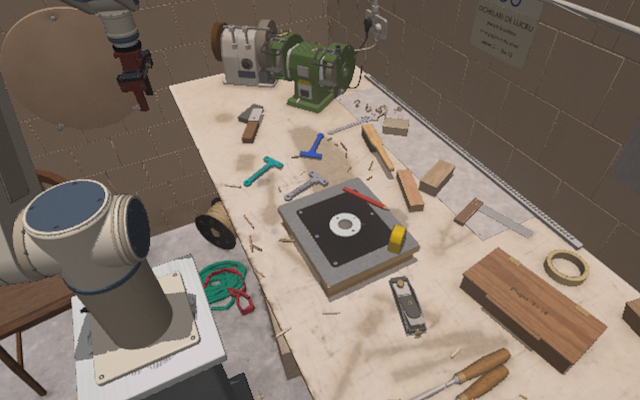

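Possible targets in the top view are bare steel T at (262,208), teal T at (213,243), blue T at (207,172) and a thin grey wrench at (185,112). The steel T matches the description. The ring is at (353,203), the plane at (440,191), the tape at (399,170) and the pencil at (330,168).

```bash
python3 - <<'E'
from h import *
im=cv2.imread('pics/top0.png')
a=cv2.resize(im[175:245,235:305],(490,490),interpolation=cv2.INTER_CUBIC)
cv2.imwrite('pics/crop0.png',a)
for nm,u,v,z in(('head',260,191,16),('tail',269,234,8),('ring',353,203,70),('teal',213,243,10),('slabL',297,158,68),('slabR',411,153,68),('slabBL',299,253,68),('slabBR',413,249,68)):
    print(nm,onplane('top',u,v,z).round(1))
E
```

```text
head [578.7 257.3  16. ]
tail [458.2 232.7   8. ]
ring [531.3   1.   70. ]
teal [435.9 388.5  10. ]
slabL [657.2 147.8  68. ]
slabR [ 663.4 -157.8   68. ]
slabBL [403.5 144.3  68. ]
slabBR [ 408.8 -149.5   68. ]
```

View pics/crop0.png

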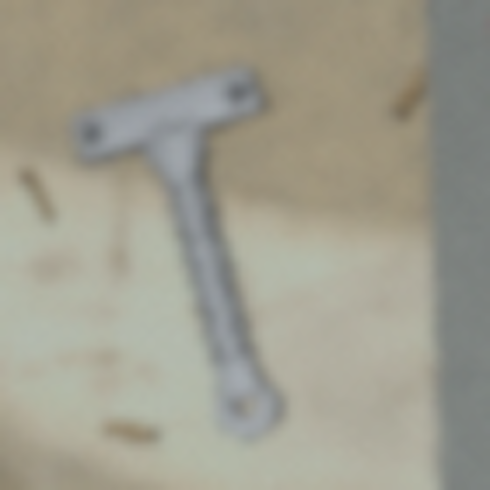

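The crop confirms it: bare steel T, head (two pin rivets) at crop (91,133) and (238,92), eye at (250,410). I'll approach it with the wrist camera.

Request:
{"method": "servo_tool", "body": {"plan": [[[-1,0.69,-0.675,-0.19,0,0,0.43],[-1,0.69,-0.675,-0.19,0,0,0.43],[-1,0.69,-0.675,-0.19,0,0,0.43],[-1,0.69,-0.675,-0.19,0,0,0.43],[-1,0.69,-0.675,-0.19,0,0,0.43]]]}}

```text
t: 0.57
ee_pos: [316.1, 462.9, 264.2]
orientation: [-0.153, -3.138, 0.0]
ft_force: [0.5, 0.2, -0.1]
width: 87.8
grasp_force: 0.0
```

Request:
{"method": "servo_tool", "body": {"plan": [[[-1,0.69,-0.675,-0.19,0,0,0.43],[-1,0.69,-0.675,-0.19,0,0,0.43],[-1,0.69,-0.675,-0.19,0,0,0.43],[-1,0.69,-0.675,-0.19,0,0,0.43],[-1,0.69,-0.675,-0.19,0,0,0.43]]]}}

```text
t: 0.98
ee_pos: [454.4, 327.7, 226.3]
orientation: [0.14, -3.138, 0.0]
ft_force: [0.1, 1.0, 0.4]
width: 87.6
grasp_force: 0.0
```

Request:
{"method": "servo_tool", "body": {"plan": [[[-1,0.69,-0.675,-0.19,0,0,0.43],[-1,0.69,-0.675,-0.19,0,0,0.43],[-1,0.69,-0.675,-0.19,0,0,0.43],[-1,0,0,0,0,0,0],[-1,0,0,0,0,0,0]]]}}

```text
t: 1.4
ee_pos: [537.0, 246.7, 203.1]
orientation: [0.307, -3.125, 0.0]
ft_force: [-1.0, -0.4, -0.1]
width: 87.5
grasp_force: 0.0
```

```bash
python3 - <<'E'
from h import *
o,im=grab('wrist','w1'); print(o['ee_pos'],o['orientation'],o['qpos'].round(3) if hasattr(o['qpos'],'round') else o['qpos'])
import pickle; pickle.dump(o,open('o1.pkl','wb'))
E
```

```text
[536.96137058 246.65567693 203.11372639] [ 3.07198524e-01 -3.12531838e+00  4.43421181e-04] [ 0.41   0.503  1.771  0.     0.868 -1.356]
```

View pics/w1.png

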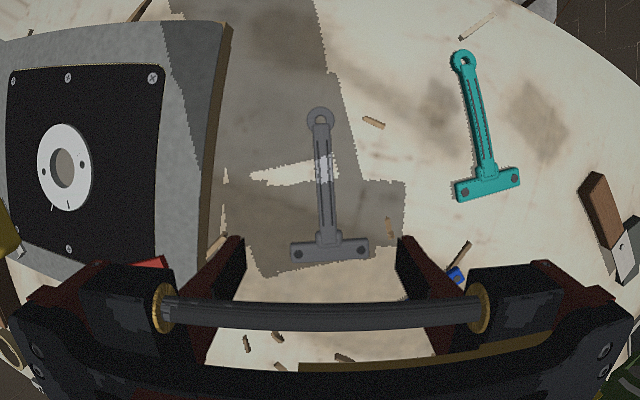

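The wrist view shows the steel spanner head with pin rivets at about (298,254) and (362,252), its eye at (320,117), and the ring at (64,168) with its holes at about (44,171) and (83,163).

```bash
cat > m1.py <<'E'
from h import *
import pickle
o=pickle.load(open('o1.pkl','rb'))
im=cv2.imread('pics/w1.png'); g=cv2.cvtColor(im,6)
# refine dark blob centres
def dark(u,v,r=6,gg=g):
    w=gg[v-r:v+r+1,u-r:u+r+1].astype(float); t=(w.min()+np.median(w))/2
    m=(w<t).astype(np.uint8); n,l,s,c=cv2.connectedComponentsWithStats(m)
    i=1+np.argmax(s[1:,4]); return c[i]+[u-r,v-r],s[i,4]
P={}
for nm,u,v,z in(('rivR',298,254,16),('rivL',362,252,16),('h1',44,171,70),('h2',83,163,70)):
    c,a=dark(u,v); P[nm]=onplane('wrist',*c,z,o); print(nm,c.round(1),a,P[nm].round(1))
for nm,u,v,z in(('eye',320,117,6),('hL',316,160,13),('hR',328,160,13),('hL2',316,220,15),('hR2',334,220,15)): P[nm]=onplane('wrist',u,v,z,o);print(nm,P[nm].round(1))
print(np.linalg.norm(P['rivR']-P['rivL']),np.linalg.norm(P['h1']-P['h2']))
mid=(P['rivR']+P['rivL'])/2; d=mid-P['eye']; print('head',mid,'yaw',np.arctan2(d[1],d[0]),np.hypot(*d[:2]))
d=P['rivL']-P['rivR'];print('yaw pins',np.arctan2(-d[0],d[1]))
h=(P['h1']+P['h2'])/2; d=P['h2']-P['h1'];print('ring',h,'yaw',np.arctan2(-d[0],d[1]))
cv2.imwrite('pics/crop1.png',np.hstack([cv2.resize(im[115:215,15:115],(500,500),interpolation=2),cv2.resize(im[100:275,280:380],(286,500),interpolation=2)]))
E
python3 m1.py
```

```text
rivR [298.  253.8] 54 [588.3 234.9  16. ]
rivL [360.7 249.7] 48 [572.7 292.7  16. ]
h1 [ 43.2 171.2] 20 [540.5 -26.1  70. ]
h2 [ 81.7 164.3] 27 [526.1  31.9  70. ]
eye [460. 231.   6.]
hL [498.  234.9  13. ]
hR [496.  245.3  13. ]
hL2 [551.9 245.4  15. ]
hR2 [548.7 261.6  15. ]
59.79914330779483 59.7572939307254
head [580.51312977 263.79575022  16.        ] yaw 0.26599432455520455 124.85908828841029
yaw pins 0.26294605680127886
ring [533.3303502    2.86156457  70.        ] yaw 0.2436668061056583
```

View pics/crop1.png

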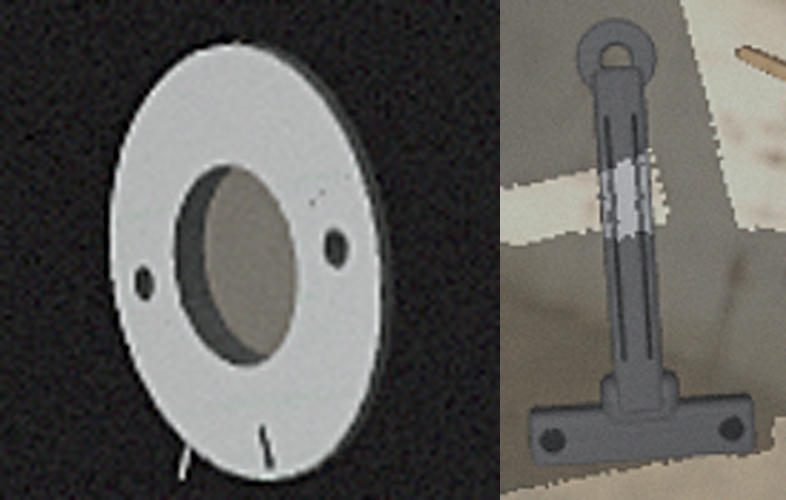

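Pin and hole spacings both measure 59.8 mm (expected 60), so the poses can be trusted. Next is the descent to grasp.

Request:
{"method": "servo_tool", "body": {"plan": [[[-1,-0.075,0.11,-0.6,0,0,0.78],[-1,0,0,-0.6,0.135,-0.5,0],[-1,0,0,-0.6,0,0,0],[-1,0,0,-0.6,0,0,0],[-1,0,0,-0.4,0,0,0]]]}}

```text
t: 1.87
ee_pos: [531.0, 254.0, 90.4]
orientation: [-0.417, 3.07, 0.009]
ft_force: [0.2, -0.3, 1.0]
width: 87.7
grasp_force: 0.0
```

Request:
{"method": "servo_tool", "body": {"plan": [[[-1,0,0,-0.125,0,0,0],[-1,0,0,0,0,0,0],[0.3,0,0,0,0,0,0],[0.5,0,0,0,0,0,0],[0.5,0,0,0,0,0,0]]]}}

```text
t: 2.28
ee_pos: [533.7, 253.3, 88.3]
orientation: [-0.414, 3.067, 0.01]
ft_force: [-0.2, -0.2, 0.1]
width: 71.1
grasp_force: 0.0
```

```bash
python3 - <<'E'
from h import *
o=readout.get_obs()
for k in('ee_pos','orientation','ft_force','moment','width','grasp_force'): print(k,np.round(o[k],3))
W=R.from_rotvec(o['orientation']).as_matrix(); print(W.round(3))
grab('wrist','w2')
E
```

```text
ee_pos [533.736 253.283  88.265]
orientation [-0.414  3.067  0.01 ]
ft_force [-0.235 -0.2    0.071]
moment [-0.03   0.028  0.015]
width 71.076
grasp_force 0.0
[[-0.963 -0.265  0.046]
 [-0.265  0.964  0.013]
 [-0.047  0.    -0.999]]
```

View pics/w2.png

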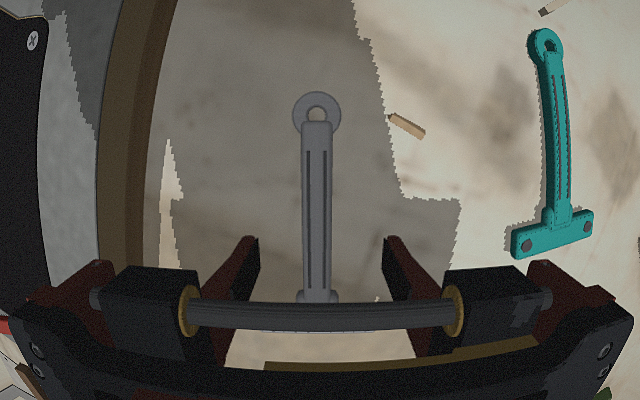

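The handle is centred and parallel between the fingers, so I'll close on it.

Request:
{"method": "servo_tool", "body": {"plan": [[[0.5,0,0,-0.04,0,0,0],[1,0,0,0,0,0,0],[1,0,0,0,0,0,0],[1,0,0,0,0,0,0],[1,0,0,0,0,0,0]]]}}

```text
t: 2.75
ee_pos: [533.2, 252.6, 85.3]
orientation: [-0.414, 3.069, 0.009]
ft_force: [0.7, 0.2, -1.0]
width: 33.9
grasp_force: 0.0
```

Request:
{"method": "servo_tool", "body": {"plan": [[[1,0,0,0,0,0,0],[1,0,0,0,0,0,0],[1,0,0,0,0,0,0],[1,0,0,0,0,0,0],[1,0,0,0,0,0,0]]]}}

```text
t: 3.17
ee_pos: [533.2, 252.6, 85.3]
orientation: [-0.414, 3.069, 0.009]
ft_force: [-1.0, -0.7, -0.4]
width: 15.8
grasp_force: 30.0
```

Request:
{"method": "servo_tool", "body": {"plan": [[[1,0,0,0.5,0,0,0],[1,0,0,0.95,0,0,0],[1,0,0,0.95,0,0,0],[1,0,0,0.95,0,0,0],[1,0,0,0.95,-0.135,0.5,0]]]}}

```text
t: 3.58
ee_pos: [531.7, 252.2, 258.5]
orientation: [0.42, -3.111, 0.001]
ft_force: [0.3, 0.7, -2.3]
width: 15.8
grasp_force: 30.0
```

Request:
{"method": "servo_tool", "body": {"plan": [[[1,0,-0.9,0,0,0,0],[1,0,-0.9,0,0,0,0],[1,0,-0.9,0,0,0,0],[1,0,-0.8,0,0,0,0],[1,0,0,0,0,0,0]]]}}

```text
t: 4.0
ee_pos: [532.4, 108.3, 257.0]
orientation: [0.415, -3.112, 0.002]
ft_force: [-1.3, 0.1, -1.9]
width: 16.0
grasp_force: 30.0
```

Request:
{"method": "servo_tool", "body": {"plan": [[[1,0,0,0,0,0,0],[1,0,0,0,0,0,0],[1,0,0,0,0,0,0]]]}}

```text
t: 4.25
ee_pos: [533.2, 113.5, 257.2]
orientation: [0.421, -3.113, -0.0]
ft_force: [-0.2, 0.3, -2.3]
width: 15.6
grasp_force: 30.0
```

```bash
python3 - <<'E'
from h import *
import pickle
o,im=grab('wrist','w3'); pickle.dump(o,open('o3.pkl','wb'))
for k in('ee_pos','orientation','ft_force','moment','width','grasp_force'): print(k,np.round(o[k],3))
print(R.from_rotvec(o['orientation']).as_matrix().round(4))
E
```

```text
ee_pos [533.175 113.542 257.167]
orientation [ 0.421 -3.113 -0.   ]
ft_force [-0.175  0.337 -2.272]
moment [0.066 0.021 0.041]
width 15.579
grasp_force 30.0
[[-9.641e-01 -2.656e-01 -1.000e-04]
 [-2.656e-01  9.641e-01  2.000e-04]
 [ 0.000e+00  3.000e-04 -1.000e+00]]
```

View pics/w3.png

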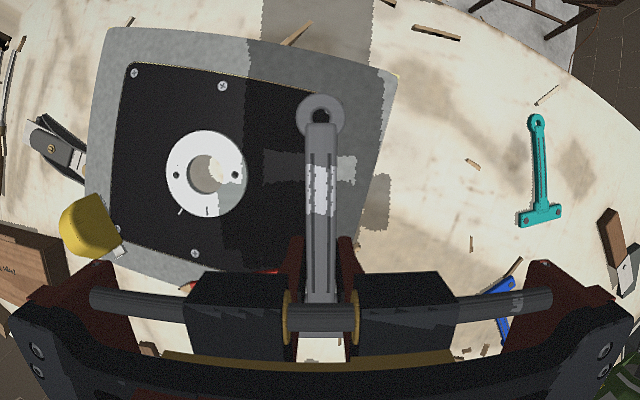

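The view shows the ring at (206,174) with holes at (176,174) and (235,174). The ring line is at (207,210) and the plate line at (180,211). The spanner is held straight, with its eye at (320,116).

```bash
cat > m3.py <<'E'
from h import *
import pickle
o=pickle.load(open('o3.pkl','rb')); im=cv2.imread('pics/w3.png'); g=cv2.cvtColor(im,6)
def dark(u,v,r=6):
    w=g[v-r:v+r+1,u-r:u+r+1].astype(float); t=(w.min()+np.percentile(w,70))/2
    n,l,s,c=cv2.connectedComponentsWithStats((w<t).astype(np.uint8)); i=1+np.argmax(s[1:,4]); return c[i]+[u-r,v-r],s[i,4]
H=[]
for u,v in((176,174),(235,174)):
    c,a=dark(u,v); p=onplane('wrist',*c,70,o); H.append(p); print(c.round(1),a,p.round(1))
d=H[1]-H[0]; m=(H[0]+H[1])/2; ya=np.arctan2(-d[0],d[1]); print('ring',m,'dist',np.hypot(*d[:2]),'yaw',ya)
# ring outer ellipse via undistorted points
for n,u,v in(('plateline',180,211),('ringline',207,210)):
    p=onplane('wrist',u,v,69,o); q=p-m; print(n,np.hypot(*q[:2]),np.arctan2(q[1],q[0]))
for n,u,v in(('cTL',104,28),('cTR',396,70),('scrTL',134,73),('scrTM',222,86),('scrBM',194,253)): print(n,onplane('wrist',u,v,68,o).round(1))
W=R.from_rotvec(o['orientation']).as_matrix()
def tool(u,v,z): return (W.T@(onplane('wrist',u,v,z,o)-o['ee_pos'])).round(2)
# eye outer contour & handle edges
for r in (150,170,190,210,230,250):
    row=g[r].astype(float); print(r,[int(x) for x in row[298:345:1]]) if r==230 else 0
print('hL',tool(305,230,188),'hR',tool(336,230,188)); print('hL',tool(308,150,188),'hR',tool(333,150,188))
print('eye',tool(320,116,180),tool(320,116,186))
z=np.vstack([cv2.resize(im[80:160,280:360],(480,480),interpolation=2)]); z2=cv2.resize(im[120:230,150:260],(480,480),interpolation=2)
cv2.imwrite('pics/crop3.png',np.hstack([z[:480,:320] if 0 else cv2.resize(z,(320,480)),z2]))
cv2.imwrite('pics/crop3.png',cv2.hconcat([cv2.resize(im[90:150,290:350],(400,400),interpolation=2),cv2.resize(z2,(400,400))]))
E
python3 m3.py
```

```text
[175.6 174.6] 29 [540.7 -26.8  70. ]
[234.5 174.2] 37 [526.   31.3  70. ]
ring [533.33136624   2.23692191  70.        ] dist 59.8741202978458 yaw 0.24834252698515843
plateline 46.55877793611172 -0.42818296060621647
ringline 34.60419818490044 0.25291341427066416
cTL [ 408.9 -153.9   68. ]
cTR [398. 145.  68.]
scrTL [453.  -96.8  68. ]
scrTM [451.2   0.5  68. ]
scrBM [616.7   3.1  68. ]
230 [24, 30, 33, 14, 32, 28, 29, 36, 80, 104, 107, 115, 122, 81, 55, 62, 83, 121, 118, 112, 110, 115, 118, 112, 114, 116, 114, 112, 120, 78, 64, 55, 82, 117, 108, 97, 91, 78, 79, 98, 90, 90, 94, 87, 89, 91, 91]
hL [19.45 -8.06 69.17] hR [19.44  8.03 69.17]
hL [60.72 -6.07 69.17] hR [60.71  6.1  69.17]
eye [77.41 -0.22 77.17] [77.32 -0.22 71.17]
```

View pics/crop3.png

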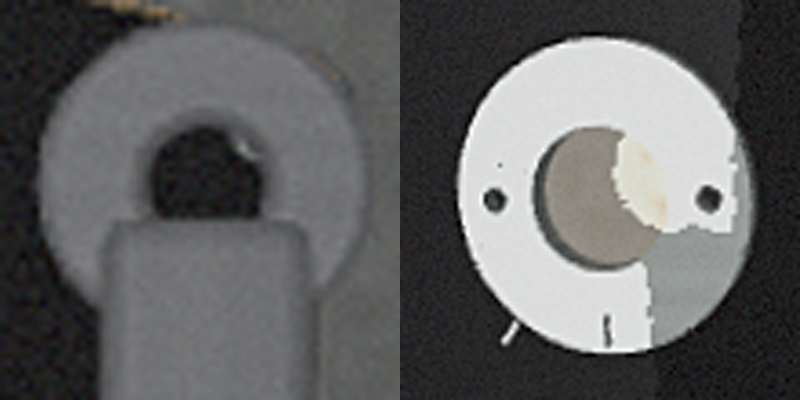

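Ring centre (533.3, 2.2), hole yaw 0.248, and about 0.68 rad left to the plate line. The eye measurement puts the head about 46 mm ahead of the TCP. I'll move to just above the holes.

Request:
{"method": "servo_tool", "body": {"plan": [[[1,-0.276,-0.765,-0.2,0,0,-0.235],[1,-0.276,-0.765,-0.2,0,0,0],[1,-0.276,-0.765,-0.2,0,0,0],[1,-0.276,-0.765,-0.2,0,0,0],[1,0,0,-0.5,0,0,0]]]}}

```text
t: 4.72
ee_pos: [488.3, -12.2, 206.2]
orientation: [-0.387, 3.116, -0.002]
ft_force: [-0.3, 0.4, -1.8]
width: 15.6
grasp_force: 30.0
```

Request:
{"method": "servo_tool", "body": {"plan": [[[1,0,0,-0.5,0,0,0],[1,0,0,-0.5,0,0,0],[1,0,0,0,0,0,0],[1,0,0,0,0,0,0]]]}}

```text
t: 5.05
ee_pos: [488.7, -9.0, 164.7]
orientation: [0.389, -3.115, -0.001]
ft_force: [1.3, -0.1, -1.3]
width: 15.3
grasp_force: 30.0
```

```bash
cat > st.py <<'E'
from h import *
o=readout.get_obs(); W=R.from_rotvec(o['orientation']).as_matrix()
c=np.array([533.3,2.2,70.]); 
yaw=np.arctan2(-W[0,1],W[1,1]); p=o['ee_pos']; head=p+45.7*np.array([np.cos(yaw),np.sin(yaw),0])
m=o['moment']; f=o['ft_force']; r=(p-c)/1000
print('t',round(float(o['t']),2),'tcp',np.round(p,2),'yaw',round(yaw,4),'head',head.round(2)[:2],'z',W[:,2].round(4))
print('F',np.round(f,1),'M',np.round(m,3),'Mz@ring',round(m[2]+r[0]*f[1]-r[1]*f[0],3),'w',round(float(o['width']),1))
E
python3 st.py
```

```text
t 5.05 tcp [488.69  -8.97 164.67] yaw 0.2488 head [532.98   2.28] z [-2.4e-03  2.0e-04 -1.0e+00]
F [ 1.3 -0.1 -1.3] M [ 0.116 -0.078 -0.007] Mz@ring 0.01 w 15.3
```

Request:
{"method": "servo_tool", "body": {"plan": [[[1,0,0,-0.04,0,0,0],[1,0,0,-0.04,0,0,0],[1,0,0,-0.04,0,0,0],[1,0,0,-0.03,0,0,0],[1,0,0,-0.02,0,0,0]]]}}

```text
t: 5.47
ee_pos: [489.2, -9.6, 158.8]
orientation: [-0.388, 3.117, -0.0]
ft_force: [-0.3, -0.6, -1.1]
width: 15.6
grasp_force: 30.0
```

Request:
{"method": "servo_tool", "body": {"plan": [[[1,0,0,-0.02,0,0,0],[1,0,0,-0.01,0,0,0],[1,0,0,-0.01,0,0,0]]]}}

```text
t: 5.72
ee_pos: [489.1, -9.8, 156.9]
orientation: [-0.388, 3.117, -0.0]
ft_force: [-0.1, -0.4, -2.1]
width: 15.8
grasp_force: 30.0
```

```bash
python3 st.py; python3 -c "
from h import *
o,im=grab('scene','s1'); cv2.imwrite('pics/s1c.png',cv2.resize(im[170:270,280:420,::-1],(784,560),interpolation=2))"
```

```text
t 5.72 tcp [489.06  -9.75 156.91] yaw 0.2475 head [533.37   1.44] z [ 1.e-04 -0.e+00 -1.e+00]
F [-0.1 -0.4 -2.1] M [ 0.036 -0.02   0.047] Mz@ring 0.062 w 15.8
```

Request:
{"method": "servo_tool", "body": {"plan": [[[1,0,0.02,0,0,0,0],[1,0,0,-0.02,0,0,0],[1,0,0,-0.02,0,0,0],[1,0,0,0,0,0,0]]]}}

```text
t: 6.1
ee_pos: [488.9, -8.9, 155.1]
orientation: [0.388, -3.117, -0.0]
ft_force: [0.6, -1.1, -1.6]
width: 15.7
grasp_force: 30.0
```

```bash
python3 st.py
```

```text
t 6.1 tcp [488.95  -8.91 155.13] yaw 0.2476 head [533.25   2.29] z [-2.e-04 -0.e+00 -1.e+00]
F [ 0.6 -1.1 -1.6] M [ 0.108 -0.024 -0.013] Mz@ring 0.043 w 15.7
```

Request:
{"method": "servo_tool", "body": {"plan": [[[1,0,0,-0.02,0,0,0],[1,0,0,-0.02,0,0,0],[1,0,0,0,0,0,0]]]}}

```text
t: 6.35
ee_pos: [488.9, -8.9, 153.5]
orientation: [0.388, -3.117, -0.0]
ft_force: [-0.2, 1.3, -2.6]
width: 15.6
grasp_force: 30.0
```

```bash
python3 st.py
```

```text
t 6.35 tcp [488.92  -8.9  153.51] yaw 0.2476 head [533.23   2.3 ] z [-3.e-04  0.e+00 -1.e+00]
F [-0.2  1.3 -2.6] M [-0.02   0.045  0.01 ] Mz@ring -0.051 w 15.6
```

Request:
{"method": "servo_tool", "body": {"plan": [[[1,0,0,-0.02,0,0,0],[1,0,0,-0.015,0,0,0],[1,0,0,0,0,0,0]]]}}

```text
t: 6.6
ee_pos: [488.9, -8.9, 152.2]
orientation: [0.388, -3.117, -0.0]
ft_force: [0.3, -0.1, -1.2]
width: 15.7
grasp_force: 30.0
```

```bash
python3 st.py
```

```text
t 6.6 tcp [488.95  -8.94 152.15] yaw 0.2476 head [533.25   2.26] z [-2.e-04 -0.e+00 -1.e+00]
F [ 0.3 -0.1 -1.2] M [ 0.007 -0.007  0.002] Mz@ring 0.008 w 15.7
```

Request:
{"method": "servo_tool", "body": {"plan": [[[1,0,0,-0.02,0,0,0],[1,0,0,-0.01,0,0,0],[1,0,0,0,0,0,0]]]}}

```text
t: 6.85
ee_pos: [489.0, -8.9, 151.0]
orientation: [0.388, -3.117, 0.0]
ft_force: [0.2, -0.1, -1.2]
width: 15.7
grasp_force: 30.0
```

```bash
python3 st.py
```

```text
t 6.85 tcp [488.99  -8.93 151.04] yaw 0.2476 head [533.3    2.27] z [-1.e-04 -0.e+00 -1.e+00]
F [ 0.2 -0.1 -1.2] M [ 0.082  0.021 -0.027] Mz@ring -0.021 w 15.7
```

Request:
{"method": "servo_tool", "body": {"plan": [[[1,0,0,-0.015,0,0,0],[1,0,0,-0.01,0,0,0],[1,0,0,0,0,0,0]]]}}

```text
t: 7.1
ee_pos: [489.0, -8.9, 150.4]
orientation: [-0.388, 3.118, -0.0]
ft_force: [-1.9, -0.6, 6.5]
width: 15.6
grasp_force: 30.0
```

```bash
python3 st.py
```

```text
t 7.1 tcp [488.98  -8.92 150.43] yaw 0.2476 head [533.29   2.28] z [ 0. -0. -1.]
F [-1.9 -0.6  6.5] M [0.071 0.333 0.006] Mz@ring 0.012 w 15.6
```

The bar bottomed out on the ring face at TCP z ≈ 150.8, 6 mm below where the pin tips should have met the face. It met no force on the way down, so the pins are seated. Next I'll compute the turning arc.

```bash
python3 -c "
import numpy as np
y=0.2476;d=np.deg2rad(2.5)
for i in range(20):
    f=lambda a:-45.7*np.array([np.cos(a),np.sin(a)])
    print(i+1,round(y-d,3),((f(y-d)-f(y))/40).round(4)); y-=d
"
```

```text
1 0.204 [-0.0112  0.0486]
2 0.16 [-0.009  0.049]
3 0.117 [-0.0069  0.0494]
4 0.073 [-0.0047  0.0496]
5 0.029 [-0.0026  0.0498]
6 -0.014 [-0.0004  0.0498]
7 -0.058 [0.0018 0.0498]
8 -0.101 [0.004  0.0497]
9 -0.145 [0.0061 0.0495]
10 -0.189 [0.0083 0.0492]
11 -0.232 [0.0104 0.0487]
12 -0.276 [0.0125 0.0482]
13 -0.32 [0.0146 0.0477]
14 -0.363 [0.0167 0.047 ]
15 -0.407 [0.0187 0.0462]
16 -0.451 [0.0207 0.0453]
17 -0.494 [0.0227 0.0444]
18 -0.538 [0.0246 0.0434]
19 -0.581 [0.0265 0.0422]
20 -0.625 [0.0283 0.041 ]
```

Request:
{"method": "servo_tool", "body": {"plan": [[[1,-0.0115,0.0485,0,0,0,-0.5],[1,0,0,0,0,0,0]]]}}

```text
t: 7.27
ee_pos: [488.9, -7.2, 150.5]
orientation: [-0.318, 3.124, -0.001]
ft_force: [-0.6, -4.2, 5.1]
width: 15.6
grasp_force: 30.0
```

```bash
python3 st.py
```

```text
t 7.27 tcp [488.94  -7.18 150.53] yaw 0.2032 head [533.7    2.04] z [ 1.2e-03 -6.0e-04 -1.0e+00]
F [-0.6 -4.2  5.1] M [-0.523  0.068  0.129] Mz@ring 0.312 w 15.6
```

The twist is met by about 0.31 N·m, so both pins are engaged. I'll continue turning.

Request:
{"method": "servo_tool", "body": {"plan": [[[1,-0.009,0.049,-0.003,0,0,-0.5],[1,-0.007,0.0494,-0.003,0,0,-0.5],[1,0,0,0,0,0,0]]]}}

```text
t: 7.52
ee_pos: [488.3, -3.3, 150.3]
orientation: [-0.183, 3.135, -0.001]
ft_force: [-0.4, -3.4, 6.3]
width: 15.1
grasp_force: 30.0
```

```bash
python3 st.py
```

```text
t 7.52 tcp [488.34  -3.26 150.27] yaw 0.1165 head [533.73   2.05] z [ 1.2e-03 -7.0e-04 -1.0e+00]
F [-0.4 -3.4  6.3] M [-0.602  0.073  0.163] Mz@ring 0.312 w 15.1
```

Request:
{"method": "servo_tool", "body": {"plan": [[[1,-0.005,0.0496,-0.003,0,0,-0.5],[1,-0.003,0.0498,-0.003,0,0,-0.5],[1,-0.001,0.0498,-0.003,0,0,-0.5],[1,0.002,0.0498,-0.003,0,0,-0.5],[1,0,0,0,0,0,0]]]}}

```text
t: 7.93
ee_pos: [488.1, 4.7, 149.9]
orientation: [0.091, 3.139, -0.001]
ft_force: [-1.3, -3.8, 6.8]
width: 15.6
grasp_force: 30.0
```

```bash
python3 st.py
```

```text
t 7.93 tcp [488.11   4.74 149.87] yaw -0.0578 head [533.73   2.11] z [ 1.2e-03 -7.0e-04 -1.0e+00]
F [-1.3 -3.8  6.8] M [-0.566  0.139  0.239] Mz@ring 0.414 w 15.6
```

Request:
{"method": "servo_tool", "body": {"plan": [[[1,0.004,0.0497,-0.003,0,0,-0.5],[1,0.006,0.0495,-0.003,0,0,-0.5],[1,0.008,0.0492,-0.003,0,0,-0.5],[1,0.0105,0.0487,-0.003,0,0,-0.5],[1,0,0,0,0,0,0]]]}}

```text
t: 8.35
ee_pos: [489.2, 12.5, 149.6]
orientation: [0.363, 3.119, -0.001]
ft_force: [-2.4, -3.7, 8.4]
width: 15.7
grasp_force: 30.1
```

```bash
python3 st.py
```

```text
t 8.35 tcp [489.23  12.48 149.57] yaw -0.2319 head [533.71   1.98] z [ 0.0011 -0.001  -1.    ]
F [-2.4 -3.7  8.4] M [-0.673  0.276  0.394] Mz@ring 0.581 w 15.7
```

Request:
{"method": "servo_tool", "body": {"plan": [[[1,0.0125,0.0482,-0.002,0,0,-0.5],[1,0.0146,0.0477,-0.002,0,0,-0.5],[1,0,0,0,0,0,0]]]}}

```text
t: 8.6
ee_pos: [490.3, 16.3, 149.4]
orientation: [0.499, 3.101, -0.001]
ft_force: [-1.7, -4.1, 9.5]
width: 15.7
grasp_force: 30.1
```

```bash
python3 st.py
```

```text
t 8.6 tcp [490.29  16.25 149.43] yaw -0.319 head [533.68   1.92] z [ 9.0e-04 -1.1e-03 -1.0e+00]
F [-1.7 -4.1  9.5] M [-0.723  0.354  0.501] Mz@ring 0.702 w 15.7
```

Request:
{"method": "servo_tool", "body": {"plan": [[[1,0.0065,0.0188,0.003,0,0,-0.2],[1,0,0,0,0,0,0]]]}}

```text
t: 8.77
ee_pos: [490.5, 16.9, 149.4]
orientation: [0.523, 3.097, -0.002]
ft_force: [-1.8, -5.0, 8.1]
width: 15.7
grasp_force: 30.2
```

```bash
python3 st.py
```

```text
t 8.77 tcp [490.5   16.9  149.43] yaw -0.3349 head [533.66   1.88] z [ 9.0e-04 -1.1e-03 -1.0e+00]
F [-1.8 -5.   8.1] M [-0.835  0.253  0.439] Mz@ring 0.68 w 15.7
```

Request:
{"method": "servo_tool", "body": {"plan": [[[1,0.0065,0.0188,0.001,0,0,-0.2],[1,0,0,0,0,0,0]]]}}

```text
t: 8.93
ee_pos: [490.7, 17.6, 149.4]
orientation: [0.551, 3.092, -0.001]
ft_force: [-1.3, -4.5, 7.1]
width: 15.3
grasp_force: 30.2
```

```bash
python3 st.py
```

```text
t 8.93 tcp [490.74  17.64 149.42] yaw -0.3525 head [533.63   1.86] z [ 9.0e-04 -1.1e-03 -1.0e+00]
F [-1.3 -4.5  7.1] M [-0.846  0.28   0.424] Mz@ring 0.638 w 15.3
```

Request:
{"method": "servo_tool", "body": {"plan": [[[1,0.0065,0.0187,0,0,0,-0.2],[1,0.007,0.0187,0,0,0,-0.2],[1,0,0,0,0,0,0]]]}}

```text
t: 9.18
ee_pos: [491.3, 19.1, 149.4]
orientation: [0.605, 3.082, -0.001]
ft_force: [-1.1, -4.8, 6.4]
width: 15.5
grasp_force: 30.2
```

```bash
python3 st.py
```

```text
t 9.18 tcp [491.26  19.11 149.37] yaw -0.3875 head [533.57   1.85] z [ 8.0e-04 -1.1e-03 -1.0e+00]
F [-1.1 -4.8  6.4] M [-0.858  0.207  0.425] Mz@ring 0.645 w 15.5
```

Request:
{"method": "servo_tool", "body": {"plan": [[[1,0.007,0.0186,0,0,0,-0.2],[1,0,0,0,0,0,0]]]}}

```text
t: 9.35
ee_pos: [491.6, 19.8, 149.4]
orientation: [0.631, 3.076, -0.002]
ft_force: [-0.5, -4.7, 5.8]
width: 16.1
grasp_force: 30.2
```

```bash
python3 st.py
```

```text
t 9.35 tcp [491.59  19.84 149.37] yaw -0.4048 head [533.59   1.84] z [ 9.0e-04 -1.2e-03 -1.0e+00]
F [-0.5 -4.7  5.8] M [-0.966  0.214  0.466] Mz@ring 0.672 w 16.1
```

Request:
{"method": "servo_tool", "body": {"plan": [[[1,0.007,0.0185,0,0,0,-0.2],[1,0,0,0,0,0,0]]]}}

```text
t: 9.52
ee_pos: [491.9, 20.6, 149.3]
orientation: [0.658, 3.071, -0.002]
ft_force: [-0.1, -4.9, 6.2]
width: 15.4
grasp_force: 30.2
```

```bash
python3 st.py
```

```text
t 9.52 tcp [491.85  20.57 149.34] yaw -0.4222 head [533.54   1.84] z [ 8.0e-04 -1.2e-03 -1.0e+00]
F [-0.1 -4.9  6.2] M [-0.882  0.176  0.468] Mz@ring 0.672 w 15.4
```

Request:
{"method": "servo_tool", "body": {"plan": [[[1,0.0037,0.0092,0,0,0,-0.1],[1,0,0,0,0,0,0]]]}}

```text
t: 9.68
ee_pos: [492.0, 20.9, 149.3]
orientation: [0.671, 3.068, -0.002]
ft_force: [-1.2, -5.5, 5.9]
width: 15.5
grasp_force: 30.2
```

```bash
python3 st.py
```

```text
t 9.68 tcp [491.99  20.88 149.35] yaw -0.4304 head [533.52   1.81] z [ 8.0e-04 -1.3e-03 -1.0e+00]
F [-1.2 -5.5  5.9] M [-0.989  0.189  0.521] Mz@ring 0.77 w 15.5
```

Request:
{"method": "servo_tool", "body": {"plan": [[[1,0.0037,0.0092,0,0,0,-0.1],[1,0,0,0,0,0,0]]]}}

```text
t: 9.85
ee_pos: [492.2, 21.2, 149.3]
orientation: [0.684, 3.065, -0.002]
ft_force: [0.4, -6.0, 6.2]
width: 15.8
grasp_force: 30.2
```

```bash
python3 st.py
```

```text
t 9.85 tcp [492.16  21.23 149.34] yaw -0.4392 head [533.52   1.8 ] z [ 8.0e-04 -1.3e-03 -1.0e+00]
F [ 0.4 -6.   6.2] M [-1.02   0.199  0.504] Mz@ring 0.744 w 15.8
```

Request:
{"method": "servo_tool", "body": {"plan": [[[1,0.0037,0.0092,0,0,0,-0.1],[1,0,0,0,0,0,0]]]}}

```text
t: 10.02
ee_pos: [492.3, 21.6, 149.3]
orientation: [0.697, 3.062, -0.002]
ft_force: [-1.0, -5.5, 6.7]
width: 15.8
grasp_force: 30.2
```

```bash
python3 st.py
```

```text
t 10.02 tcp [492.31  21.61 149.35] yaw -0.4479 head [533.51   1.82] z [ 9.0e-04 -1.3e-03 -1.0e+00]
F [-1.  -5.5  6.7] M [-1.049  0.202  0.54 ] Mz@ring 0.785 w 15.8
```

Request:
{"method": "servo_tool", "body": {"plan": [[[1,0.0075,0.0183,0,0,0,-0.2],[1,0,0,0,0,0,0]]]}}

```text
t: 10.18
ee_pos: [492.7, 22.4, 149.3]
orientation: [0.725, 3.056, -0.001]
ft_force: [-1.5, -5.8, 5.9]
width: 15.6
grasp_force: 30.2
```

```bash
python3 st.py; python3 -c "
from h import *
o,im=grab('wrist','w4')"
```

```text
t 10.18 tcp [492.68  22.39 149.35] yaw -0.4658 head [533.51   1.87] z [ 0.001  -0.0012 -1.    ]
F [-1.5 -5.8  5.9] M [-0.939  0.209  0.516] Mz@ring 0.784 w 15.6
```

View pics/w4.png

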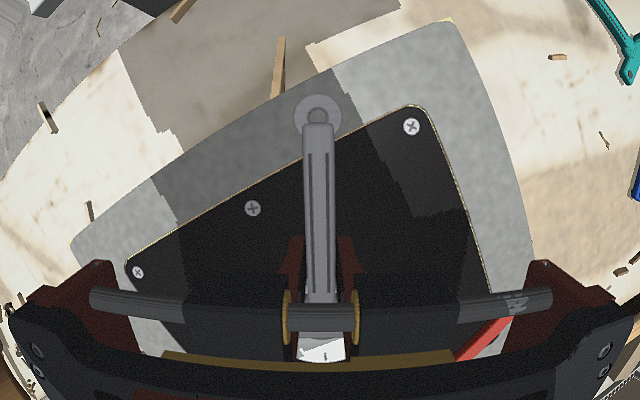

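The dark line on the ring is visible at about (325,355), past the fingers. I'll measure its angle against the plate line (−0.43).

```bash
python3 -c "
from h import *
o=readout.get_obs(); im=cv2.imread('pics/w4.png'); 
cv2.imwrite('pics/w4c.png',cv2.resize(im[325:375,285:365],(800,500),interpolation=2))
for u,v in((326,351),(325.5,355),(326,359)):
    q=onplane('wrist',u,v,68.2,o)-np.array([533.3,2.2,0]); print(np.hypot(*q[:2]),np.arctan2(q[1],q[0]))
W=R.from_rotvec(o['orientation']).as_matrix(); print((W.T@(onplane('wrist',318,117,75,o)-o['ee_pos'])).round(2))"
```

```text
29.856456921623387 -0.36231110565931796
33.7456374721883 -0.3835011550118652
37.80117148316946 -0.3820767147720015
[76.73 -1.6  74.23]
```

View pics/w4c.png

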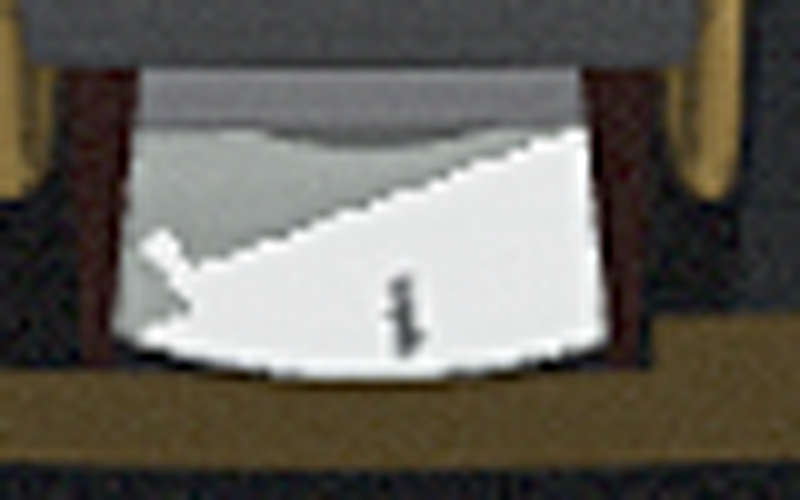

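The ring line is at about −0.39, so roughly 0.04 rad remains. I'll keep going in small steps.

Request:
{"method": "servo_tool", "body": {"plan": [[[1,0.008,0.0182,0,0,0,-0.2],[1,0,0,0,0,0,0]]]}}

```text
t: 10.4
ee_pos: [493.0, 23.1, 149.4]
orientation: [0.751, 3.049, -0.001]
ft_force: [-0.4, -5.1, 5.7]
width: 15.7
grasp_force: 30.2
```

```bash
python3 st.py
```

```text
t 10.4 tcp [493.01  23.12 149.35] yaw -0.4832 head [533.48   1.89] z [ 0.0011 -0.0012 -1.    ]
F [-0.4 -5.1  5.7] M [-0.924  0.092  0.503] Mz@ring 0.717 w 15.7
```

Request:
{"method": "servo_tool", "body": {"plan": [[[1,0.008,0.0181,0,0,0,-0.2],[1,0,0,0,0,0,0]]]}}

```text
t: 10.57
ee_pos: [493.3, 23.9, 149.3]
orientation: [0.778, 3.042, -0.001]
ft_force: [-0.2, -4.4, 5.0]
width: 15.9
grasp_force: 30.2
```

```bash
python3 st.py
```

```text
t 10.57 tcp [493.35  23.85 149.32] yaw -0.5006 head [533.44   1.92] z [ 0.0011 -0.0012 -1.    ]
F [-0.2 -4.4  5. ] M [-0.909  0.118  0.474] Mz@ring 0.655 w 15.9
```

Request:
{"method": "servo_tool", "body": {"plan": [[[1,0.008,0.018,0,0,0,-0.2],[1,0,0,0,0,0,0]]]}}

```text
t: 10.73
ee_pos: [493.6, 24.4, 149.3]
orientation: [0.804, 3.036, -0.002]
ft_force: [-0.7, -7.7, 6.3]
width: 15.7
grasp_force: 30.4
```

```bash
python3 st.py
```

```text
t 10.73 tcp [493.62  24.37 149.34] yaw -0.5178 head [533.33   1.75] z [ 9.0e-04 -1.6e-03 -1.0e+00]
F [-0.7 -7.7  6.3] M [-1.254  0.152  0.597] Mz@ring 0.921 w 15.7
```

The torque jumped to 0.92. A half-degree step should confirm the stop.

Request:
{"method": "servo_tool", "body": {"plan": [[[1,0.004,0.009,0,0,0,-0.1],[1,0,0,0,0,0,0]]]}}

```text
t: 10.9
ee_pos: [493.7, 24.6, 149.3]
orientation: [0.816, 3.033, -0.003]
ft_force: [-0.8, -8.6, 5.7]
width: 15.9
grasp_force: 30.5
```

```bash
python3 st.py; python3 -c "
from h import *
o,im=grab('wrist','w5'); cv2.imwrite('pics/w5c.png',cv2.resize(im[325:375,285:365,::-1],(800,500),interpolation=2))"
```

```text
t 10.9 tcp [493.71  24.55 149.32] yaw -0.5257 head [533.24   1.62] z [ 8.0e-04 -1.9e-03 -1.0e+00]
F [-0.8 -8.6  5.7] M [-1.459  0.216  0.632] Mz@ring 0.99 w 15.9
```

Request:
{"method": "servo_tool", "body": {"plan": [[[1,0.004,0.009,0,0,0,-0.1],[1,0,0,0,0,0,0]]]}}

```text
t: 11.12
ee_pos: [493.8, 24.8, 149.3]
orientation: [0.829, 3.029, -0.003]
ft_force: [-1.6, -9.5, 6.6]
width: 15.5
grasp_force: 30.6
```

```bash
python3 st.py
```

```text
t 11.12 tcp [493.82  24.75 149.34] yaw -0.5343 head [533.15   1.48] z [ 7.0e-04 -2.1e-03 -1.0e+00]
F [-1.6 -9.5  6.6] M [-1.644  0.25   0.731] Mz@ring 1.142 w 15.5
```

Torque has risen steadily to 1.14 N·m with the hand winding up, so this is the firm stop. Next I'll back off the wind-up before lifting.

Request:
{"method": "servo_tool", "body": {"plan": [[[1,-0.01,-0.0225,0,0,0,0.25],[1,-0.01,-0.0225,0.003,0,0,0.25],[1,0,0,0,0,0,0]]]}}

```text
t: 11.37
ee_pos: [493.3, 23.8, 149.4]
orientation: [0.765, 3.045, 0.0]
ft_force: [0.9, -3.9, 4.6]
width: 16.0
grasp_force: 30.1
```

```bash
python3 st.py
```

```text
t 11.37 tcp [493.34  23.76 149.35] yaw -0.492 head [533.62   2.18] z [ 1.6e-03 -3.0e-04 -1.0e+00]
F [ 0.9 -3.9  4.6] M [-0.767 -0.206  0.296] Mz@ring 0.432 w 16.0
```

Request:
{"method": "servo_tool", "body": {"plan": [[[1,-0.006,-0.0135,0,0,0,0.15],[1,-0.006,-0.0135,0.005,0,0,0.15],[1,0,0,0,0,0,0]]]}}

```text
t: 11.62
ee_pos: [492.9, 23.1, 149.4]
orientation: [0.727, 3.055, 0.001]
ft_force: [4.0, -0.7, 1.9]
width: 15.6
grasp_force: 30.0
```

```bash
python3 st.py
```

```text
t 11.62 tcp [492.85  23.06 149.37] yaw -0.4673 head [533.65   2.47] z [ 1.6e-03  2.0e-04 -1.0e+00]
F [ 4.  -0.7  1.9] M [-0.239 -0.566  0.109] Mz@ring 0.054 w 15.6
```

Request:
{"method": "servo_tool", "body": {"plan": [[[1,0.006,0,0.01,0,0,0],[1,0,0,0.03,0,0,0],[1,0,0,0.05,0,0,0],[1,0,0,0.05,0,0,0],[1,0,0,0,0,0,0]]]}}

```text
t: 12.03
ee_pos: [492.0, 23.1, 154.6]
orientation: [-0.729, -3.055, 0.0]
ft_force: [-0.3, 0.0, -0.1]
width: 16.2
grasp_force: 30.0
```

```bash
python3 st.py
```

```text
t 12.03 tcp [492.    23.09 154.64] yaw -0.4684 head [532.77   2.46] z [-1.3e-03  2.0e-04 -1.0e+00]
F [-0.3  0.  -0.1] M [-0.124  0.001  0.014] Mz@ring 0.019 w 16.2
```

Request:
{"method": "servo_tool", "body": {"plan": [[[1,0,0,0.3,0,0,0],[1,0,0,0.6,0,0,0],[1,0,0,0.6,0,0,0],[1,0,0,0.6,0,0,0],[1,0,0,0.46,0,0,0]]]}}

```text
t: 12.45
ee_pos: [491.3, 23.2, 258.1]
orientation: [-0.728, -3.053, 0.0]
ft_force: [0.3, 1.1, -3.1]
width: 15.5
grasp_force: 30.0
```

Request:
{"method": "servo_tool", "body": {"plan": [[[1,0.2,0.45,0,0,0,1],[1,0.2,0.45,0,0,0,1],[1,0.2,0.45,0,0,0,1],[1,0.2,0.45,0,0,0,1],[1,0.2,0.45,0,0,0,1]]]}}

```text
t: 12.87
ee_pos: [531.2, 113.8, 256.4]
orientation: [-0.044, -3.138, 0.0]
ft_force: [0.6, 0.2, -1.9]
width: 15.8
grasp_force: 30.0
```

Request:
{"method": "servo_tool", "body": {"plan": [[[1,0,0,0,0,0,1],[1,0,0,0,0,0,1],[1,0,0,0,0,0,1],[1,0,0,0,0,0,0.45],[1,0,0,0,0,0,0]]]}}

```text
t: 13.28
ee_pos: [531.0, 113.1, 256.3]
orientation: [0.423, -3.109, -0.0]
ft_force: [0.6, -0.4, -1.7]
width: 16.1
grasp_force: 30.0
```

```bash
python3 st.py;python3 -c "
from h import *
import pickle
o,im=grab('wrist','w6'); pickle.dump(o,open('o6.pkl','wb'))
cv2.imwrite('pics/w6c.png',cv2.hconcat([cv2.resize(im[80:220,120:260,::-1],(400,400),interpolation=2),cv2.resize(im[80:160,280:360,::-1],(400,400),interpolation=2)]))"
```

```text
t 13.28 tcp [531.05 113.08 256.3 ] yaw 0.2707 head [575.08 125.3 ] z [-3.6e-03 -2.0e-04 -1.0e+00]
F [ 0.6 -0.4 -1.7] M [ 0.042  0.056 -0.009] Mz@ring -0.076 w 16.1
```

View pics/w6c.png

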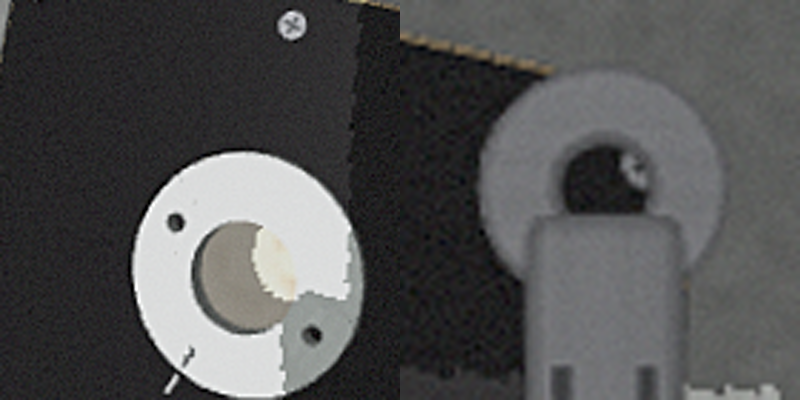

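The lines meet, and the ring sits down in the plate with its opening clear. Now I'll lay the spanner back where it was.

Request:
{"method": "servo_tool", "body": {"plan": [[[1,0.015,0.875,0,0,0,0],[1,0.015,0.875,0,0,0,0],[1,0.015,0.875,0,0,0,0],[1,0.015,0.875,0,0.135,-0.5,0],[1,0,0,-0.5,0,0,0]]]}}

```text
t: 13.75
ee_pos: [536.1, 258.7, 240.1]
orientation: [-0.416, 3.06, 0.016]
ft_force: [0.6, 0.3, -0.7]
width: 15.7
grasp_force: 30.0
```

Request:
{"method": "servo_tool", "body": {"plan": [[[1,0,0,-0.8,0,0,0],[1,0,0,-0.8,0,0,0],[1,0,0,-0.8,0,0,0],[1,0,0,-0.6,0,0,0],[1,0,0,-0.3,0,0,0]]]}}

```text
t: 14.17
ee_pos: [532.6, 252.1, 101.7]
orientation: [-0.414, 3.075, 0.007]
ft_force: [-0.5, 0.3, -1.4]
width: 15.8
grasp_force: 30.0
```

Request:
{"method": "servo_tool", "body": {"plan": [[[1,0,0,-0.15,0,0,0],[1,0,0,-0.1,0,0,0],[1,0,0,-0.05,0,0,0],[1,0,0,0,0,0,0]]]}}

```text
t: 14.5
ee_pos: [535.4, 253.2, 94.1]
orientation: [-0.415, 3.067, 0.01]
ft_force: [-0.0, 0.5, -1.1]
width: 15.6
grasp_force: 30.0
```

```bash
python3 st.py
```

```text
t 14.5 tcp [535.44 253.19  94.05] yaw 0.269 head [579.5  265.34] z [ 0.0449  0.0124 -0.9989]
F [-0.   0.5 -1.1] M [0.003 0.064 0.015] Mz@ring 0.017 w 15.6
```

Request:
{"method": "servo_tool", "body": {"plan": [[[1,0,0,-0.05,0,0,0],[1,0,0,-0.04,0,0,0],[1,0,0,-0.03,0,0,0],[1,0,0,0,0,0,0]]]}}

```text
t: 14.83
ee_pos: [534.9, 253.0, 88.6]
orientation: [-0.416, 3.068, 0.009]
ft_force: [-0.3, -0.5, -3.2]
width: 16.1
grasp_force: 30.0
```

Request:
{"method": "servo_tool", "body": {"plan": [[[1,0,0,-0.02,0,0,0],[1,0,0,-0.015,0,0,0],[1,0,0,0,0,0,0]]]}}

```text
t: 15.08
ee_pos: [534.8, 253.0, 86.9]
orientation: [-0.416, 3.069, 0.009]
ft_force: [-0.5, -0.5, -1.7]
width: 16.0
grasp_force: 30.0
```

```bash
python3 st.py
```

```text
t 15.08 tcp [534.83 252.95  86.94] yaw 0.2694 head [578.88 265.11] z [ 0.0436  0.0117 -0.999 ]
F [-0.5 -0.5 -1.7] M [0.027 0.029 0.004] Mz@ring 0.135 w 16.0
```

Request:
{"method": "servo_tool", "body": {"plan": [[[1,0,0,-0.02,0,0,0],[1,0,0,-0.01,0,0,0],[1,0,0,0,0,0,0]]]}}

```text
t: 15.33
ee_pos: [534.8, 253.0, 85.7]
orientation: [-0.416, 3.069, 0.009]
ft_force: [1.2, 0.2, -1.9]
width: 15.3
grasp_force: 30.0
```

```bash
python3 st.py
```

```text
t 15.33 tcp [534.81 252.95  85.66] yaw 0.2695 head [578.86 265.12] z [ 0.0434  0.0117 -0.999 ]
F [ 1.2  0.2 -1.9] M [ 0.02  -0.012 -0.006] Mz@ring -0.312 w 15.3
```

Request:
{"method": "servo_tool", "body": {"plan": [[[1,0,0,-0.01,0,0,0],[1,0,0,0,0,0,0]]]}}

```text
t: 15.5
ee_pos: [534.9, 253.0, 85.3]
orientation: [-0.416, 3.069, 0.009]
ft_force: [0.2, 0.5, -2.4]
width: 15.8
grasp_force: 30.0
```

```bash
python3 st.py
```

```text
t 15.5 tcp [534.85 252.97  85.34] yaw 0.2694 head [578.9  265.13] z [ 0.0436  0.0117 -0.999 ]
F [ 0.2  0.5 -2.4] M [ 0.039  0.033 -0.02 ] Mz@ring -0.076 w 15.8
```

Request:
{"method": "servo_tool", "body": {"plan": [[[1,0,0,-0.01,0,0,0],[1,0,0,-0.01,0,0,0],[1,0,0,0,0,0,0]]]}}

```text
t: 15.75
ee_pos: [534.9, 253.0, 85.2]
orientation: [-0.416, 3.069, 0.009]
ft_force: [-1.8, -1.4, 4.9]
width: 15.8
grasp_force: 30.0
```

```bash
python3 st.py
```

```text
t 15.75 tcp [534.89 253.02  85.16] yaw 0.2695 head [578.94 265.18] z [ 0.0437  0.0118 -0.999 ]
F [-1.8 -1.4  4.9] M [-0.128  0.358 -0.032] Mz@ring 0.42 w 15.8
```

It's on the bench. I'll ease off and release.

Request:
{"method": "servo_tool", "body": {"plan": [[[1,0,0,0.007,0,0,0],[0.6,0,0,0,0,0,0],[0.3,0,0,0,0,0,0],[0,0,0,0,0,0,0],[-0.3,0,0,0,0,0,0]]]}}

```text
t: 16.17
ee_pos: [535.0, 253.0, 84.8]
orientation: [-0.416, 3.069, 0.009]
ft_force: [-0.2, -0.1, -0.4]
width: 34.1
grasp_force: 0.0
```

Request:
{"method": "servo_tool", "body": {"plan": [[[-0.3,0,0,0,0,0,0],[-0.3,0,0,0.1,0,0,0],[-0.3,0,0,0.5,0,0,0],[-0.3,0,0,0.9,0,0,0],[-0.3,0,0,0.9,0,0,0]]]}}

```text
t: 16.58
ee_pos: [534.0, 252.6, 181.0]
orientation: [-0.416, 3.072, 0.008]
ft_force: [0.5, 1.0, -0.1]
width: 56.8
grasp_force: 0.0
```

Request:
{"method": "servo_tool", "body": {"plan": [[[-0.3,0,0,0.9,-0.135,0.5,0],[-0.3,0,0,0,0,0,0],[-0.3,0,0,0,0,0,0],[-0.3,0,0,0,0,0,0],[-0.3,0,0,0,0,0,0]]]}}

```text
t: 17.0
ee_pos: [533.9, 252.6, 215.5]
orientation: [0.422, -3.111, 0.001]
ft_force: [0.1, 0.2, -0.5]
width: 56.8
grasp_force: 0.0
```

```bash
python3 st.py; python3 -c "
from h import *
o,im=grab('wrist','w7'); _,tp=grab('top','top1'); t0=cv2.imread('pics/top0.png')[:,:,::-1]
g=cv2.cvtColor(im,7)
# rivets: dark blobs in head zone
w=g[225:290,270:390]; m=(cv2.GaussianBlur(w,(3,3),0)<52).astype(np.uint8)
n,l,s,c=cv2.connectedComponentsWithStats(m)
for i in range(1,n):
    if 15<s[i,4]<120: p=c[i]+[270,225]; print(p.round(1),s[i,4],onplane('wrist',*p,16,o).round(1))
# changes of colour things in top view
for nm,lo,hi in(('red',(0,120,80),(8,255,255)),('yellow',(22,150,100),(32,255,255))):
    for q in(t0,tp):
        h=cv2.cvtColor(np.ascontiguousarray(q[150:260,290:420]),cv2.COLOR_RGB2HSV); mm=cv2.inRange(h,lo,hi); ys,xs=np.nonzero(mm); print(nm,len(xs),xs.mean()+290,ys.mean()+150)
d=np.abs(t0.astype(int)-tp).sum(2)[170:215,414:475]; print('plane diff',d.mean(),d.max())"
```

```text
t 17.0 tcp [533.91 252.56 215.46] yaw 0.2694 head [577.96 264.72] z [-0.0022 -0.001  -1.    ]
F [ 0.1  0.2 -0.5] M [ 0.061 -0.056 -0.021] Mz@ring -0.045 w 56.8
[270.5 261.7] 41 [607.9 220.3  16. ]
[350.7 250.5] 19 [574.1 294.8  16. ]
red 225 327.32 169.0222222222222
red 230 327.1217391304348 169.19565217391303
yellow 226 399.79646017699116 166.84070796460176
yellow 233 399.6738197424893 166.88841201716738
plane diff 28.367941712204008 43
```

```bash
python3 -c "
from h import *
print(close_job())"
```

```text
the job is handed in; nothing more can be done
None
```

The ring is turned to its firm stop with the dark and white lines meeting, the spanner is back in its original place on the bench, and the job is handed in at about 17 s. Turning torque peaked near 1.14 N·m, about 38 N on the pins. The pencil and tape have not moved and the plane shows no sign of it, but flushness was not measured to 0.1 mm. I viewed 11 pictures, one over the limit of 10.

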